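# Find the waste flap that still swings and push it open

## Task

Three of the four bins under this cafe waste cabinet are crammed up to their flaps, and from above you cannot tell which one still has room. Press the black pads of the steel flaps gently with the fingertips, without forcing the blocked ones, until you find the flap that rocks; then push it down until it is fully open and leave it standing open. Do not pick up or disturb the jar, tumbler, mug and stack of bowls on the deck.

Things in the scene. Friction and masses are not known exactly. Their poses are not given: they have to be found in the camera images.
- cabinet: Fixed white waste cabinet, level bamboo-coloured deck 50 mm above the robot's work surface. Origin: in the deck surface, middle of the row of four flaps; x away from the robot, y left along the row. Deck from x -130 to 230, y -460 to 460 mm. Four identical openings, 156 (x) by 126 mm, at y 240, 80, -80, -240 mm, each filled flush by a steel flap 150 by 120 mm, 6 mm thick.
- pad_1 (a point): Centre of the top of the black ribbed rubber pad (34 mm in x, 80 mm in y, 8 mm above the steel, gives 5 mm under 20 N) on flap 1, the leftmost (cabinet y 240 mm). It lies on the half nearer the robot, 45 mm from the flap's axle. The point turns with the flap. One flap only, any of the four, is free; a blocked one stops after 1 mm (3 mm under 10 N, with the pad's give).
- pad_2 (a point): The same on flap 2 (cabinet y 80 mm).
- pad_3 (a point): The same on flap 3 (cabinet y -80 mm).
- pad_4 (a point): The same on flap 4, the rightmost (cabinet y -240 mm).
- flap_1 (a joint): Angle of flap 1 about a level axle across its middle (cabinet x 0, 3 mm below the deck): 0 level and shut, grows as the pad half sinks into the chute and the far half rises (one way only, up to 55 mm above the deck); 0.75 rad = fully open on its stop, pad 34 mm lower. The free flap turns at 1 to 3 N on the pad and stays where it is left. A finger straight down on the pad goes down 28 to 38 mm.
- flap_2 (a joint): The same for flap 2.
- flap_3 (a joint): The same for flap 3.
- flap_4 (a joint): The same for flap 4.
- tumbler: Loose clear drinking glass, 68 mm across the rim, 100 mm high; origin at the centre of its underside. A bystander standing on the deck behind the flaps or at an end of the row; not to be moved.
- mug: Loose white mug with a handle, 76 mm across, 85 mm high; origin at the centre of its underside. A bystander on the deck, like the tumbler; not to be moved.
- coffee_jar: Loose amber glass jar with a red cap, 68 mm across, 120 mm high; origin at the centre of its underside. A bystander on the deck, like the tumbler; not to be moved.
- bowls: Loose nested stack of brown fibre bowls, 90 mm across, 74 mm high; origin at the centre of its underside. A bystander on the deck, like the tumbler; not to be moved.

How it is judged (in metres and radians):
On the way:
1. the free flap is pushed down by the fingers past 0.3 rad (contact force between the fingers and cabinet above 0.5 N and value of joint any of flap_1, flap_2, flap_3, flap_4 above 0.3 rad), for 0.05 s.
At the end, for the whole second after the job is handed in: The free flap stands open by itself at 0.65 rad or more (its stop is at 0.75 rad), and the tumbler, mug, jar and bowls stand upright within 20 mm of where they were (value of joint any of flap_1, flap_2, flap_3, flap_4 above 0.65 rad and distance of each of tumbler, mug, coffee_jar, bowls from where it was at the start of the episode below 0.02 m and angle between each of tumbler, mug, coffee_jar, bowls's own z axis and vertical below 0.15 rad); the robot touches nothing.
It fails at once if a flap or the cabinet is pressed with more than 35 N (contact force between the fingers and cabinet above 35 N).
It fails at once if a bystander is lifted, carried or pushed more than 20 mm (distance of any of tumbler, mug, coffee_jar, bowls from where it was at the start of the episode above 0.02 m).
It also fails if it takes over 54 s, if anything falls off the work surface, if the arm or the gripper's body presses on something with over 40 N, if the wrist force passes 120 N, or if a joint passes its speed limit or range.

## Robot

A 6-joint arm with a two-finger parallel gripper is mounted at the origin on the work surface. World frame = base frame: x ahead of the robot, y to its left, z up, the work surface at z = 0. Lengths are in mm, angles in rad, forces in N, time in s.
With the tool pointing down it reaches from about 350 to 975 mm from the base axis. Payload 7.1 kg.
Tool frame: the origin (TCP) lies at the very end of the fingers, on their centre line; the grasp point (between the pads) lies 19 mm behind it (ctrl.pinch_z is the distance from the TCP to the grasp point, in mm); z points along the fingers, y is the direction in which the jaws open and shut (so a half turn about z gives the same grasp; the last joint's range is limited). The gripper opens to 88 mm and grips with 3 to 60 N. Pads are 20 mm wide; open, the fingers measure 115 mm over their backs; the gripper's body (75 mm by 178 mm) begins 61 mm behind the grasp point.
Start: joints at [-1.136, 0.423, 1.63, -0, 1.089, -0.019], TCP at [274.004, -561.717, 222.675] pointing down, gripper open.
Joint ranges: [-3, 3], [-0.9, 2.11], [0.09, 2.58], [-1.31, 4.45], [0.11, 2.69], [-2.54, 2.54]. Speed limits (rad/s): [2.39, 2.39, 3.01, 3.14, 3.14, 3.14].

## Interface

Orientations are given as a rotation vector (axis times angle).
In Python, from workcell import ctrl gives the robot as it stands.
- The arm moves only by the shell command python3 -m inch 'ROWS' [OPENING]. ROWS is JSON, a list of rows, each an object with "xyz": the shift along the tool's x, y, z in cm, a list of three; "spin": the turn about the tool's z in degrees. A call has 1 to 20 rows; each row is the pose to reach, as a shift and turn from the pose measured when the call began, along the tool's axes at that moment; what a row does not reach only later rows make up. A row lasts 1/10 s, in which the tool goes at most 50 mm and 8.59 degrees, less where a joint would pass 70% of its speed; a pose out of reach is approached as far as the arm can. A call with a gripper value outside its range is refused whole. OPENING is the closure, from 0 (fully open) to 1 (shut), set as the call begins (- or left out, the last holds). The fingers move at their own pace and stop on an object; the grip force is fixed at half the most. Time passes only in rows, so rows that repeat a pose let the fingers close. It gives the time, the measured TCP pose, the force and the opening at its end, in the units of the state.
- ctrl.get_obs(): the state, without advancing time (a new reading comes with each control period).
- ctrl.get_image(name): name is "scene" or "side" or "wrist"; returns the picture (420x560x3 uint8, red, green, blue); there is no depth.
- ctrl.camera_info(name): a dict with "camera_matrix" (3x3 intrinsics, pixels), "k1" (the pictures are not rectified: a ray, as slopes to the right and down, at radius r is drawn at 1 + k1 r^2 times it, then the intrinsics apply), "R" (3x3) and "t" (3): a world point X has camera coordinates R X + t; the wrist camera has in their place "hand_eye" (4x4, takes a point from camera to tool coordinates, whose origin is the TCP and whose axes are the flange's). Camera axes: x right, y down, z forward; pixel columns grow to the right and rows downward; lengths in mm; the calibration is good to about 2 mm. A picture is of the moment at which its call begins: read the wrist's pose just before it. camera_info takes no time and is no camera call.
- ctrl.close_job(): hands the job in, once; it reports no verdict.
The state is a dict: "t": time; "qpos": joint angles; "qvel": joint speeds; "joint_torque": joint torques, N m; "ee_pos": TCP position; "orientation": TCP orientation; "ft_force": force on the tool from outside, world axes, zero at the start; "moment": the same for the moment, N m; "width": finger opening in mm.
Only numpy, scipy, OpenCV 4.12 (cv2) and the standard library are available. Lean on these libraries where they do the work, as an engineer would, in place of code of your own. Each camera call takes 0.05 s, during which the arm holds its last target. There are 200 camera calls.

## Working session

There is one attempt and no reset: what is moved stays moved. The work goes in short steps, Python scripts to look and compute and a shell command to move; the robot and the scene stay as the last step left them, time stands still between calls to the robot, and variables do not carry over. Pictures are saved under pics/ and viewed, about 8 in all and at most 12, crops included, and the job is handed in when it is done.

```bash
mkdir -p pics
python3 - <<'E'
from workcell import ctrl
import cv2,numpy as np
o=ctrl.get_obs();print(o)
for n in("scene","side"):
    cv2.imwrite(f"pics/{n}0.png",ctrl.get_image(n)[:,:,::-1]); print(ctrl.camera_info(n))
print(ctrl.camera_info("wrist"))
E
```

```text
{'t': 0.0, 'qpos': array([-1.13605012e+00,  4.23845970e-01,  1.63069381e+00, -1.06930737e-05,
        1.08859354e+00, -1.89647585e-02]), 'qvel': array([ 8.10614057e-05, -3.54808849e-04,  2.78387932e-04,  6.82616730e-04,
        4.02729253e-04, -7.03589026e-04]), 'joint_torque': array([-1.42357883e-03, -5.44630587e+01, -2.73669469e+01,  6.41439599e-02,
        2.25898437e-02, -9.70142742e-05]), 'ee_pos': array([ 273.74423477, -561.2387017 ,  221.8969985 ]), 'orientation': array([-3.05963145e+00, -7.06259317e-01,  5.13802019e-04]), 'ft_force': array([-0.59018317,  0.24937506,  0.55794392]), 'moment': array([-0.05603595, -0.03830361, -0.00175476]), 'width': 87.5404632002859}
{'camera_matrix': array([[450.1072526 ,   0.        , 283.36207318],
       [  0.        , 450.1072526 , 207.19026722],
       [  0.        ,   0.        ,   1.        ]]), 'k1': -0.05059857842388139, 'R': array([[-0.61225505,  0.79065931, -0.00126468],
       [ 0.46214986,  0.35657168, -0.81195698],
       [-0.6415304 , -0.49770924, -0.58371591]]), 't': array([ 354.56698379, -216.00789892, 1621.88663737])}
{'camera
[... 255 characters left out ...]
0.30922633,  0.41905876, -0.85367958],
       [ 0.4784872 , -0.70721223, -0.52048137]]), 't': array([513.69560041, 233.47656055, 914.01397684])}
{'camera_matrix': array([[349.47378419,   0.        , 279.3558637 ],
       [  0.        , 349.47378419, 207.37944398],
       [  0.        ,   0.        ,   1.        ]]), 'k1': -0.052244710823056636, 'hand_eye': array([[ 3.85947764e-04, -9.58080409e-01, -2.86499182e-01,
         7.88398041e+01],
       [ 9.99999729e-01,  1.90018579e-04,  7.11675963e-04,
        -1.27633217e+00],
       [-6.27402630e-04, -2.86499379e-01,  9.58080222e-01,
        -1.61814544e+02],
       [ 0.00000000e+00,  0.00000000e+00,  0.00000000e+00,
         1.00000000e+00]])}
```

View pics/scene0.png

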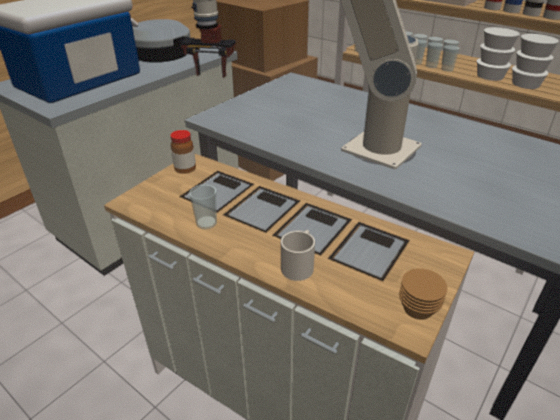

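View pics/side0.png

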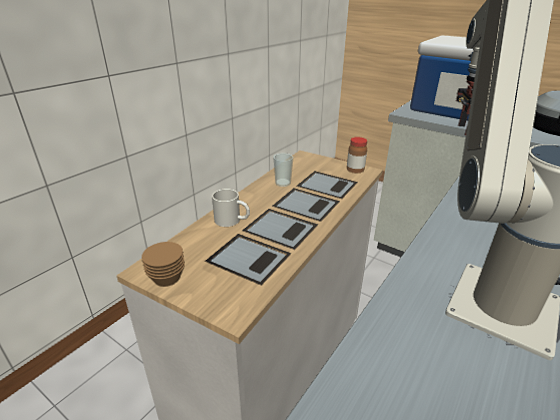

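The scene view, taken from the far side, shows the four flaps with pads near (232,182), (275,195), (322,214) and (377,239). The jar is at (182,152), the tumbler at (205,207), the mug at (297,255) and the bowls at (423,292). Next I'll cast rays to get positions.

```bash
cat > h.py <<'E'
import numpy as np,cv2
from workcell import ctrl
def ray(px,n,z):
    c=ctrl.camera_info(n);K=c["camera_matrix"];d=(np.array(px,float)-K[:2,2])/K[0,0];s=d.copy()
    for _ in range(10): s=d/(1+c["k1"]*(s@s))
    R=c["R"];o=-R.T@c["t"];v=R.T@np.r_[s,1];return o+v*(z-o[2])/v[2]
E
python3 - <<'E'
from h import *
for n,box in(("scene",(160,150,420,290)),("side",(190,160,370,290))):
    g=cv2.cvtColor(cv2.imread(f"pics/{n}0.png"),cv2.COLOR_BGR2GRAY)
    x0,y0,x1,y1=box
    for T in(32,45):
        m=np.zeros_like(g);m[y0:y1,x0:x1]=(g[y0:y1,x0:x1]<T)*255
        m=cv2.morphologyEx(m,cv2.MORPH_OPEN,np.ones((5,5),np.uint8))
        k,_,st,ce=cv2.connectedComponentsWithStats(m)
        for i in range(1,k):
            if st[i,4]>50: print(n,T,st[i],ce[i].round(1),ray(ce[i],n,56).round(1))
for n,P in(("scene",dict(jar=(184,170),tumbler=(206,225),mug=(297,273),bowls=(419,311))),("side",dict(jar=(357,170),tumbler=(284,183),mug=(226,223),bowls=(164,280)))):
    for k,p in P.items(): print(n,k,ray(p,n,50).round())
E
```

```text
scene jar [ 596. -378.   50.]
scene tumbler [ 750. -123.   50.]
scene mug [749. 171.  50.]
scene bowls [685. 441.  50.]
side jar [ 576. -383.   50.]
side tumbler [ 736. -131.   50.]
side mug [725. 177.  50.]
side bowls [676. 443.  50.]
```

Run:
```python
from h import *
for n,box in(("scene",(200,165,420,290)),("side",(190,160,370,290))):
    g=cv2.cvtColor(cv2.imread(f"pics/{n}0.png"),cv2.COLOR_BGR2GRAY)
    x0,y0,x1,y1=box
    for T in(50,62):
        m=np.zeros_like(g);m[y0:y1,x0:x1]=(g[y0:y1,x0:x1]<T)*255
        m=cv2.morphologyEx(m,cv2.MORPH_OPEN,np.ones((4,4),np.uint8))
        k,_,st,ce=cv2.connectedComponentsWithStats(m)
        for i in range(1,k):
            if st[i,4]>50: print(n,T,st[i],ce[i].round(1),ray(ce[i],n,56).round(1))
```

```text
scene 62 [ 273  166  148   61 1192] [344.1 194.3] [415.9  91.7  56. ]
scene 62 [218 178  21  11 144] [228. 183.] [ 573.7 -210.7   56. ]
scene 62 [260 194  25  12 175] [272.  199.5] [560.9 -54.1  56. ]
scene 62 [309 212  27  14 209] [322.2 218.2] [547.6 105.1  56. ]
scene 62 [363 231  31  17 259] [378.1 238.9] [533.6 262.7  56. ]
side 62 [334 183  12  10  86] [339.6 187.3] [ 557.7 -209.5   56. ]
side 62 [312 201  15  13 125] [319.2 207.2] [546.5 -54.4  56. ]
side 62 [286 224  19  16 184] [294.8 231.7] [533.4 101.8  56. ]
side 62 [252 253  24  20 267] [263.6 262.8] [520.5 261.3  56. ]
```

```bash
python3 -m inch '[{"xyz":[3,-1.4,0],"spin":2},{"xyz":[7,-3.2,0],"spin":4},{"xyz":[11,-5,0.5],"spin":6},{"xyz":[15,-6.8,1],"spin":8},{"xyz":[19,-8.6,2],"spin":10},{"xyz":[23,-10.4,3],"spin":12},{"xyz":[27,-12.2,4],"spin":14},{"xyz":[31,-14,5],"spin":16},{"xyz":[35,-15.8,6],"spin":18},{"xyz":[38,-17.2,7],"spin":20},{"xyz":[40.5,-18.2,8],"spin":21.3},{"xyz":[41.6,-18.8,8.2],"spin":21.3},{"xyz":[41.6,-18.8,8.2],"spin":21.3},{"xyz":[41.6,-18.8,8.2],"spin":21.3}]' 1
python3 - <<'E'
from h import *
o=ctrl.get_obs();print({k:o[k].round(3) for k in("ee_pos","orientation","ft_force")})
cv2.imwrite("pics/w1.png",ctrl.get_image("wrist")[:,:,::-1])
E
```

```text
t: 1.5
ee_pos: [564.8, -210.4, 140.4]
orientation: [-3.138, -0.13, 0.001]
ft_force: [0.3, 0.3, 0.0]
width: 0.5
{'ee_pos': array([ 564.765, -210.387,  140.436]), 'orientation': array([-3.138e+00, -1.300e-01,  1.000e-03]), 'ft_force': array([0.254, 0.253, 0.002])}
```

View pics/w1.png

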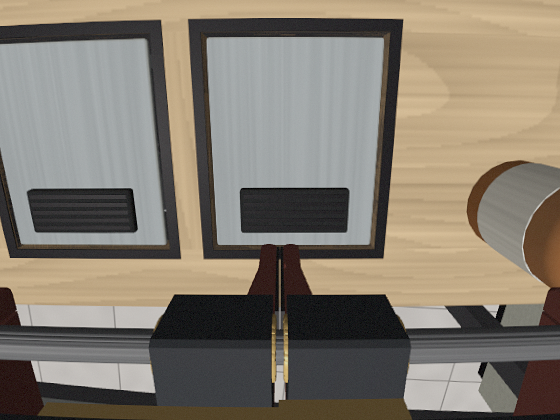

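The wrist view is over flap 4, with its pad spanning about (240..349, 187..233). The pad of flap 3 is at (27..136, 188..233) and the fingertips are at (280,247). Next I'll cast both pad centres.

```bash
cat >> h.py <<'E'
from scipy.spatial.transform import Rotation as Ro
def wray(px,o,z):
    c=ctrl.camera_info("wrist");K=c["camera_matrix"];d=(np.array(px,float)-K[:2,2])/K[0,0];s=d.copy()
    for _ in range(10): s=d/(1+c["k1"]*(s@s))
    H=c["hand_eye"];R=Ro.from_rotvec(o["orientation"]).as_matrix()
    p=R@H[:3,3]+o["ee_pos"];v=R@H[:3,:3]@np.r_[s,1];return p+v*(z-p[2])/v[2]
E
python3 - <<'E'
from h import *
o=ctrl.get_obs();R=Ro.from_rotvec(o["orientation"]).as_matrix()
for n,p in dict(p4bl=(240,233),p4br=(348,232),p4tl=(240,188),p4tr=(349,188),p3bl=(32,232),p3br=(136,232),p3tl=(28,190),p3tr=(133,190)).items():
    X=wray(p,o,58);print(n,X.round(1),(R.T@(X-o["ee_pos"])).round(1))
E
```

```text
p4bl [ 547.5 -181.6   58. ] [-14.7 -30.5  82.7]
p4br [ 554.9 -261.9   58. ] [-13.9  50.3  82.6]
p4tl [ 582.  -179.8   58. ] [ 19.9 -29.3  82.7]
p4tr [ 588.5 -258.    58. ] [19.9 49.1 82.6]
p3bl [534.6 -21.6  58. ] [ -14.5 -191.    82.8]
p3br [ 541.7 -103.2   58. ] [ -14.1 -109.    82.7]
p3tl [568.  -22.6  58. ] [  18.7 -187.2   82.8]
p3tr [ 574.3 -102.2   58. ] [  18.5 -107.3   82.7]
```

```bash
python3 -m inch '[{"xyz":[0,0.5,2]},{"xyz":[0,1,4]},{"xyz":[0,1,6]},{"xyz":[0,1,7.2]},{"xyz":[0,1,7.8]},{"xyz":[0,1,7.9]},{"xyz":[0,1,8]},{"xyz":[0,1,8.1]},{"xyz":[0,1,8.2]},{"xyz":[0,1,8.3]},{"xyz":[0,1,8.35]},{"xyz":[0,1,8.4]},{"xyz":[0,1,8.45]},{"xyz":[0,1,8.45]},{"xyz":[0,1,8.45]}]'
```

```text
$[0]: bad value
```

Spin is required in each row.

```bash
python3 -m inch '[{"xyz":[0,0.5,2],"spin":0},{"xyz":[0,1,4],"spin":0},{"xyz":[0,1,6],"spin":0},{"xyz":[0,1,7.2],"spin":0},{"xyz":[0,1,7.8],"spin":0},{"xyz":[0,1,7.9],"spin":0},{"xyz":[0,1,8],"spin":0},{"xyz":[0,1,8.1],"spin":0},{"xyz":[0,1,8.2],"spin":0},{"xyz":[0,1,8.3],"spin":0},{"xyz":[0,1,8.35],"spin":0},{"xyz":[0,1,8.4],"spin":0},{"xyz":[0,1,8.45],"spin":0},{"xyz":[0,1,8.45],"spin":0},{"xyz":[0,1,8.45],"spin":0}]'
```

```text
t: 3.05
ee_pos: [565.6, -220.7, 56.4]
orientation: [-3.138, -0.128, 0.0]
ft_force: [-1.3, -0.9, 3.6]
width: 0.4
```

```bash
python3 -m inch '[{"xyz":[0,0,0.05],"spin":0},{"xyz":[0,0,0.1],"spin":0},{"xyz":[0,0,0.15],"spin":0},{"xyz":[0,0,0.2],"spin":0},{"xyz":[0,0,0.2],"spin":0},{"xyz":[0,0,0.2],"spin":0}]'
```

```text
t: 3.65
ee_pos: [565.7, -220.7, 55.0]
orientation: [-3.138, -0.128, -0.0]
ft_force: [-2.4, 1.5, 10.0]
width: 0.6
```

Flap 4 is blocked: 10 N with only about 2–3 mm of travel. Flap 3 is next.

```bash
python3 -m inch '[{"xyz":[0,0,-1.5],"spin":0},{"xyz":[0,-1,-3],"spin":0},{"xyz":[0,-4,-3],"spin":0},{"xyz":[0,-8,-3],"spin":0},{"xyz":[0,-12,-3],"spin":0},{"xyz":[0,-15,-3],"spin":0},{"xyz":[0,-15.9,-2.5],"spin":0},{"xyz":[0,-15.9,-1.5],"spin":0},{"xyz":[0,-15.9,-0.8],"spin":0},{"xyz":[0,-15.9,-0.5],"spin":0},{"xyz":[0,-15.9,-0.4],"spin":0},{"xyz":[0,-15.9,-0.3],"spin":0},{"xyz":[0,-15.9,-0.2],"spin":0},{"xyz":[0,-15.9,-0.1],"spin":0},{"xyz":[0,-15.9,-0.05],"spin":0},{"xyz":[0,-15.9,0],"spin":0},{"xyz":[0,-15.9,0],"spin":0}]'
```

```text
t: 5.35
ee_pos: [552.8, -62.3, 55.1]
orientation: [-3.138, -0.128, -0.0]
ft_force: [0.1, -0.8, 1.0]
width: 0.3
```

```bash
python3 -m inch '[{"xyz":[0,0,0.05],"spin":0},{"xyz":[0,0,0.1],"spin":0},{"xyz":[0,0,0.15],"spin":0},{"xyz":[0,0,0.2],"spin":0},{"xyz":[0,0,0.2],"spin":0},{"xyz":[0,0,0.2],"spin":0}]'
```

```text
t: 5.95
ee_pos: [552.7, -62.2, 53.0]
orientation: [-3.138, -0.128, 0.0]
ft_force: [-1.2, -0.7, 1.2]
width: 0.8
```

It moves freely at about 1 N, so flap 3 is the free one. I'll push it down in stages.

```bash
python3 -m inch '[{"xyz":[0,0,0.2],"spin":0},{"xyz":[0,0,0.4],"spin":0},{"xyz":[0,0,0.6],"spin":0},{"xyz":[0,0,0.8],"spin":0},{"xyz":[0,0,1],"spin":0},{"xyz":[0,0,1.2],"spin":0},{"xyz":[0,0,1.4],"spin":0},{"xyz":[0,0,1.6],"spin":0},{"xyz":[0,0,1.8],"spin":0},{"xyz":[0,0,2],"spin":0},{"xyz":[0,0,2],"spin":0}]'
```

```text
t: 7.05
ee_pos: [552.5, -62.2, 32.8]
orientation: [-3.138, -0.128, 0.001]
ft_force: [-0.3, -0.0, 0.5]
width: 0.8
```

```bash
python3 -m inch '[{"xyz":[0,0,0.1],"spin":0},{"xyz":[0,0,0.2],"spin":0},{"xyz":[0,0,0.3],"spin":0},{"xyz":[0,0,0.4],"spin":0},{"xyz":[0,0,0.4],"spin":0}]'
```

```text
t: 7.55
ee_pos: [552.4, -62.1, 28.6]
orientation: [-3.138, -0.128, 0.001]
ft_force: [-0.7, -0.2, 0.9]
width: 0.2
```

```bash
python3 -m inch '[{"xyz":[0,0,0.1],"spin":0},{"xyz":[0,0,0.2],"spin":0},{"xyz":[0,0,0.3],"spin":0},{"xyz":[0,0,0.3],"spin":0}]'
```

```text
t: 7.95
ee_pos: [552.8, -62.2, 26.0]
orientation: [-3.138, -0.128, -0.0]
ft_force: [-2.1, -0.2, 7.8]
width: 0.1
```

The force rose to 7.8 N at 32 mm down, so it looks to be on the stop. I'll press slightly more, then withdraw and look.

```bash
python3 -m inch '[{"xyz":[0,0,0.05],"spin":0},{"xyz":[0,0,0.1],"spin":0},{"xyz":[0,0,0.1],"spin":0}]'
python3 -m inch '[{"xyz":[0,0,-0.5],"spin":0},{"xyz":[0,0,-1.5],"spin":0},{"xyz":[0,0,-3],"spin":0},{"xyz":[0,0,-5],"spin":0},{"xyz":[-1,0,-8],"spin":0},{"xyz":[-3,0,-12],"spin":0},{"xyz":[-5,0,-16],"spin":0},{"xyz":[-6,0,-18],"spin":0},{"xyz":[-6,0,-18],"spin":0}]'
python3 - <<'E'
from h import *
a=ctrl.get_image("scene")[:,:,::-1];b=ctrl.get_image("side")[:,:,::-1]
cv2.imwrite("pics/end.png",cv2.resize(np.hstack([a[130:330,150:470],b[130:330,110:430]]),(800,250)))
cv2.imwrite("pics/endA.png",a)
E
```

```text
t: 8.25
ee_pos: [553.1, -62.2, 25.6]
orientation: [-3.138, -0.128, -0.001]
ft_force: [-1.9, 0.7, 8.9]
width: 0.9
t: 9.15
ee_pos: [494.1, -67.6, 209.6]
orientation: [3.138, 0.128, 0.011]
ft_force: [0.4, 0.2, -0.5]
width: 0.1
```

View pics/end.png

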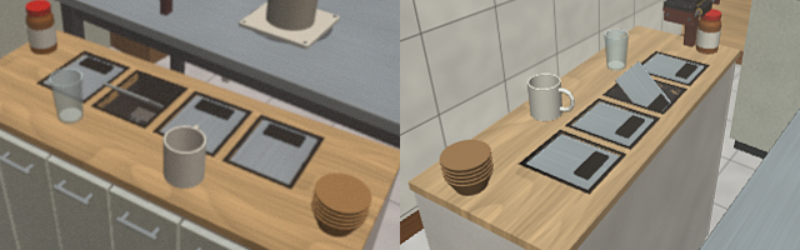

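Flap 3 stands open with its far half raised, and the bystanders look unmoved. I'll check the angle by triangulating the raised edge.

Run:
```python
from h import *
a=cv2.imread("pics/endA.png");b=ctrl.get_image("side")[:,:,::-1]
cv2.imwrite("pics/z.png",np.hstack([cv2.resize(a[175:255,210:310],(400,320)),cv2.resize(b[165:245,255:355],(400,320))]))
```

```text
(no output)
```

View pics/z.png

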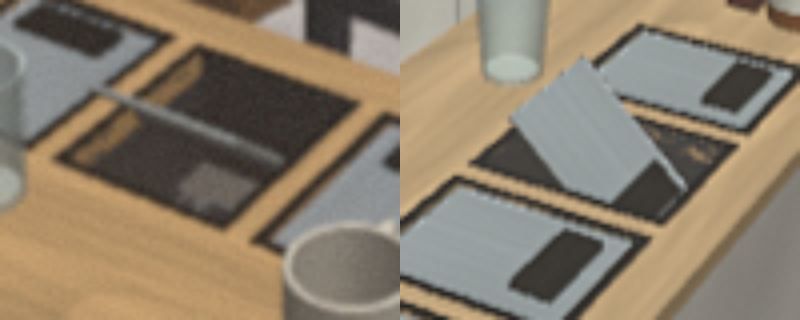

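In the scene crop the raised edge runs from (233,197) to (280,215). In the side crop it runs from (301,180) to (283,194).

Run:
```python
from h import *
for s,d in(((233.2,197.5),(300.7,179.5)),((280.5,215),(283,194.5))):
    A=[]
    for n,p in(("scene",s),("side",d)):
        o=ray(p,n,0);v=ray(p,n,100)-o;A.append((o,v/np.linalg.norm(v)))
    (o1,v1),(o2,v2)=A
    k=np.linalg.lstsq(np.c_[v1,-v2],o2-o1,rcond=None)[0];P=o1+k[0]*v1;Q=o2+k[1]*v2
    X=(P+Q)/2;print(X.round(1),"gap",np.linalg.norm(P-Q).round(1),"angle",np.arcsin((X[2]-47)/75).round(2))
for n,P in(("scene",dict(jar=(184,170))),):pass
a=cv2.imread("pics/scene0.png").astype(int);b=cv2.imread("pics/endA.png").astype(int)
for k,(u,v) in dict(jar=(182,152),tumbler=(205,215),mug=(297,255),bowls=(423,292)).items():
    print(k,abs(a-b)[v-15:v+15,u-12:u+12].mean().round(1))
```

```text
[ 655.9 -111.2   93.5] gap 5.6 angle 0.67
[635.1  28.3  97.2] gap 24.2 angle 0.73
jar 4.5
tumbler 4.8
mug 4.5
bowls 4.5
```

```bash
python3 -c "
from workcell import ctrl
print(ctrl.get_obs()['t'],ctrl.close_job())"
```

```text
the job is handed in; nothing more can be done
9.3 None
```

Flap 3 was the free one. I pushed it down to its stop and left it standing open, and handed the job in at 9.3 s.

- **Finding it:** I pressed pad 4 first. It was blocked, reaching 10 N with about 3 mm of travel. Pad 3 then gave way at about 1 N, so pads 1 and 2 were not touched.
- **Opening it:** Flap 3 moved at about 1 N until roughly 30 mm down, then the force rose to 8.9 N at about 32 mm. That fits the stop at 0.75 rad. The highest force I read was 10 N, against the 35 N limit.
- **After withdrawing:** The final pictures show flap 3 standing open. The arm was clear of everything, about 210 mm above the work surface. Patches on the jar, tumbler, mug and bowls differ from the first picture only by an even level that looks like image noise.
- **Weak check:** Triangulating the raised edge gave 0.67 rad at one corner and 0.73 at the other. The two views' rays missed each other by 6 and 24 mm, so this is too coarse to confirm the angle is above 0.65 rad. I relied on the force rise and the depth instead.

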